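# Hang the seasoning shelf on its rack and set the pepper mill in it

### The arm

A 6-joint arm with a two-finger parallel gripper is mounted at the origin on a cart in front of the work surface, level with it; the furniture and walls round the work are solid. World frame = base frame: x ahead of the robot, y to its left, z up, the work surface at z = 0. Lengths are in m, angles in rad, forces in N, time in s.
With the tool pointing down it reaches from about 0.325 to 0.85 m from the base axis. Payload 4.4 kg.
Tool frame: the origin (TCP) lies between the finger pads; the fingertips stand 17 mm ahead of it and the grasp point (between the pads) lies 2 mm behind it; z points along the fingers, y is the line along which they close (so a half turn about z gives the same grasp; the last joint's range is limited). The gripper opens to 94 mm and grips with 3 to 60 N. Pads are 16 mm wide; open, the fingers measure 119 mm over their backs; the gripper's body (75 mm by 177 mm) begins 78 mm behind the grasp point.
Start: joints at [-1.323, 0.207, 1.542, -0, 1.393, -0.15], TCP at [0.223, -0.53, 0.222] pointing down, gripper open.
Joint ranges: [-2.73, 2.73], [-0.86, 2.22], [0.23, 2.46], [-1.11, 4.25], [0.08, 2.63], [-2.82, 2.82]. Speed limits (rad/s): [2.79, 2.79, 3.14, 3.14, 3.14, 3.14].

### API

Orientations are given as a unit quaternion [x, y, z, w].
In Python, from bench import env gives the robot as it stands. Calls block until the motion is done:
- env.goto(position, orientation): joint-space move of the TCP to a pose.
- env.movel(position, rot=None, v=0.15, threshold=None): straight line of the TCP; rot=None keeps the orientation; v is the mean speed in m/s. With threshold (N) it stops when the force on the tool has changed by that much, and returns True; else False.
- env.goto_joints(angles): joint-space move.
- env.set_gripper(opening): opening from 0.0 (shut) to 1.0 (fully open); the grip force is fixed at half the most; returns when the fingers have stopped.
- env.hold(seconds).
- env.solve_ik(position, orientation): joint angles nearest the present ones, or None.
- env.get_state(): the state.
- env.snapshot(name): name is "scene" or "top" or "wrist"; returns a dict with "pixels" (384x512x3 uint8, red, green, blue), "z_map" (384x512 float32, m along the optical axis (not along the pixel's ray), 0 where there is no reading), "vertical_fov" (degrees; the focal length in pixels is half the picture's height over the tangent of half this angle, whatever the lens; pixels are square), "cx", "cy" (the principal point, pixels), "distortion" ([k1, k2, p1, p2, k3] as OpenCV has them; the pictures are not rectified), "R" (3x3) and "t" (3): a world point X has camera coordinates R X + t. Camera axes: x right, y down, z forward; pixel columns grow to the right and rows downward; lengths in m; the calibration is good to about 2 mm. A picture is of the moment at which its call begins.
A pose or a line that the arm cannot do raises env.PlanningError and nothing moves.
- env.hand_in(): hands the job in; it is judged then, once.
The state is a dict: "t": time; "q": joint angles; "joint_vel": joint speeds; "joint_efforts": joint torques, N m; "position": TCP position; "ee_rot": TCP orientation; "ft_force": force on the tool from outside, world axes, zero at the start; "wrist_torque": the same for the moment, N m; "width": opening from 0.0 (shut) to 1.0 (fully open); "finger_force": force on a finger pad.
Only numpy, scipy, OpenCV 4.12 (cv2) and the standard library are available. Lean on these libraries where they do the work, as an engineer would, in place of code of your own. Each camera call takes 0.05 s, during which the arm holds its last target. There are 200 camera calls.

### The job

Hang the small metal seasoning shelf on the rack: bring its back plate up behind the heads of the two studs, slide it sideways so that both studs run into its side slots, fully to the end, and let it down so that it hangs level with both studs in their notches. Feel for the studs and do not force the shelf against the rack. Then stand the pepper mill upright in the hanging shelf, let go of everything, and leave the other things on the worktop where they are.

Things in the scene. Friction and masses are not known exactly. Their poses are not given: they have to be found in the camera images.
- rack: Fixed rack. Wooden foot 16 mm thick, 260 mm wide, from x = -70 to 80 mm; two upright slotted steel strips, 23 mm wide, 6 mm thick, tops at z = 186 mm. Origin: on the worktop, midway between the strips, in the plane of their front faces; x to the rear, y left (seen from the front), z up. The shelf hangs at its front (-x). A bar behind the strips (12 mm high, back to x = 17 mm) carries the studs.
- strip_left (a point): Point on the front face of the left strip (rack y = +65 mm) at rack z = 165 mm. A headed stud sticks out to the front (-x) here: round shank 7 mm thick and 9 mm long between strip and head; head 16 mm wide, 4.5 mm thick. The stud's height is set by hand: its axis lies up to 8 mm above or below this point. That is not measured: feel for it. Held as rigidly as steel.
- strip_right (a point): The same on the right strip (rack y = -65 mm). Both studs sit on one bar and are always at the same height.
- shelf: Loose metal shelf, 0.31 to 0.55 kg, standing on the worktop. Origin: underside, mid-length and mid-thickness of its back plate; x to the rear, y left (seen from the front), z up. Back plate 5 mm thick, 216 mm long (y), straight top edge at z = 90 mm; an open tray in front of it (-x). Two ears 114 mm high rise from the plate's edge; a side slot open to +y lies under each.
- notch_left (a point): Left notch (shelf y = +65, z = 102.5 mm): where the stud's axis lies once hung (shelf origin then 102.5 mm under the stud axes, plate 2.5 to 6.5 mm in front of the strips). The slot, z = 90 (plate edge) to 100 mm (lip), runs from here to its mouth 25 mm to +y, lip tip rounded by 7 mm. At its closed end the notch, 10 mm wide and centred here, goes up to z = 106 mm. Ear ends 15 mm to -y.
- notch_right (a point): Right notch, the same shape, at shelf y = -65 mm, mouth also to +y. To hang: plate up between strips and heads with the shelf some 38 mm to -y of its final place, until its top edge touches the studs from below; ease off, slide the shelf to +y to the slots' end, lower it 7.5 mm or more so that the studs enter the notches.
- shelf_grip (a point): Middle of the shelf's wooden grip block, at shelf x = -3.5, z = 156 mm (its back flush with the plate's back): 12 mm thick (x), 40 mm long (y), 28 mm high. Pinch it across its thickness from above. A neck 28 mm wide, 5 mm thick joins it to the plate.
- shelf_floor (a point): Middle of the tray's floor (top face, shelf x = -42.5, z = 4 mm). Inside 79 mm (x) by 208 mm (y); side rims 24 mm, front rim 27 mm above this point.
- mill: Wooden pepper mill, loose, upright, round: foot 58 mm wide, 170 mm high, 0.14 to 0.24 kg. Its rounded head is 49 mm wide, from z = 123 to 159 mm (widest at about 140), with a small metal knob on top. Origin: centre of its foot; z along its axis.
- spice_jar: Bystander: glass spice jar, 44 mm diameter, 105 mm high. Origin: centre of its foot.
- garlic: Bystander: garlic bulb, 60 mm. Origin: centre of its underside.
- mug: Bystander: white mug, 106 mm high, to the left. Origin at its foot.
- moka: Bystander: moka pot, 205 mm high, behind the rack to the right. Origin at its foot.
There are look-alikes about, which are no part of the job. Of the things shaped like the shelf, the metal one is meant.

How it is judged:
On the way:
1. The shelf hangs on the rack, let go, both studs in their notches (y of shelf in the frame of rack between -0.004 and 0.004 m and x of shelf in the frame of rack between -0.012 and 0.002 m and height (world z) of shelf above 0.045 m and angle between shelf's own z axis and vertical below 0.1 rad and contact force between the fingers and shelf below 0.1 N and linear speed of shelf below 0.03 m/s), for 0.2 s.
At the end, for the whole second after the job is handed in: The shelf hangs on both studs in their notches (sideways within 4 mm of the rack's middle, clear of the worktop and of the rack's foot, less than 0.1 rad from upright), the mill stands on the shelf's floor less than 0.15 rad from upright, both at rest (y of shelf in the frame of rack between -0.004 and 0.004 m and x of shelf in the frame of rack between -0.012 and 0.002 m and height (world z) of shelf above 0.045 m and angle between shelf's own z axis and vertical below 0.1 rad and x of mill in the frame of shelf between -0.082 and -0.003 m and y of mill in the frame of shelf between -0.104 and 0.104 m and z of mill in the frame of shelf between -0.002 and 0.012 m and angle between mill's own z axis and vertical below 0.15 rad and linear speed of each of shelf, mill below 0.03 m/s); the robot touches nothing.
It fails at once if While the robot holds the shelf, it is pressed against the rack with more than 25 N (contact force between the fingers and shelf above 0.5 N and contact force between shelf and rack above 25 N).
It fails at once if The mill is tipped over (more than 0.5 rad) (angle between mill's own z axis and vertical above 0.5 rad).
It fails at once if Another thing on the worktop is moved more than 30 mm (distance of any of spice_jar, garlic, mug, moka from where it was at the start of the episode above 0.03 m).
It also fails if it takes over 64 s, if anything falls off the work surface, if the arm or the gripper's body presses on something with over 40 N, if the wrist force passes 120 N, or if a joint passes its speed limit or range.

## Working session

There is one attempt and no reset: what is moved stays moved. The work goes in short steps, each a Python script; the robot and the scene stay as the last script left them, time stands still between calls to the robot, and variables do not carry over. Pictures are saved under pics/ and viewed, at most 10 in all, crops included, and the job is handed in when it is done.

```bash
ls; mkdir -p pics; cat > h.py <<'E'
import numpy as np, cv2, pickle
from bench import env
def shot(n,f):
    s=env.snapshot(n); pickle.dump(s,open(f'pics/{f}.pkl','wb')); cv2.imwrite(f'pics/{f}.png',s['pixels'][:,:,::-1]); return s
def load(f): return pickle.load(open(f'pics/{f}.pkl','rb'))
def cloud(s):
    h,w=s['z_map'].shape; f=h/2/np.tan(np.radians(s['vertical_fov'])/2)
    K=np.array([[f,0,s['cx']],[0,f,s['cy']],[0,0,1]])
    u,v=np.meshgrid(np.arange(w,dtype=float),np.arange(h,dtype=float))
    p=cv2.undistortPoints(np.stack([u.ravel(),v.ravel()],1)[:,None],K,np.array(s['distortion'],float)).reshape(h,w,2)
    z=s['z_map'].astype(float); P=np.dstack([p*z[...,None],z])
    W=(P-np.array(s['t']))@np.array(s['R']); W[z<=0]=np.nan
    return W
E
python3 - <<'E'
from h import *
a=shot('scene','scene0');b=shot('top','top0')
for s in(a,b):print(s['vertical_fov'],s['cx'],s['cy'],s['distortion'],np.round(-np.array(s['R']).T@np.array(s['t']),3))
im=np.vstack([a['pixels'],b['pixels']])[:,:,::-1]
cv2.imwrite('pics/both.png',cv2.resize(np.hstack([a['pixels'],b['pixels']])[:,:,::-1],(800,300),interpolation=cv2.INTER_AREA))
print(env.get_state())
E
```

```text
pics
42.99240769193907 255.37969124862076 199.21690633941625 [-0.11196083  0.          0.          0.          0.        ] [-0.444  0.92   0.787]
49.59679270814975 258.45915373343735 199.39553909042422 [0.03021376 0.         0.         0.         0.        ] [ 0.373 -0.162  1.476]
{'t': 0.1, 'q': array([-1.32247496e+00,  2.07338478e-01,  1.54276294e+00, -8.57189130e-07,
        1.39347574e+00, -1.50525747e-01]), 'joint_vel': array([-0.00205179, -0.00130647, -0.00303719,  0.00199131,  0.00027401,
       -0.00011806]), 'joint_efforts': array([ 4.23172251e-04, -3.71859562e+01, -2.82292610e+01,  6.99910708e-02,
        3.11650441e-02, -5.83677252e-05]), 'position': array([ 0.22311479, -0.52922463,  0.22142761]), 'ee_rot': array([ 9.80180439e-01,  1.98104320e-01, -4.89207569e-05, -9.91042260e-04]), 'ft_force': array([-0.42440516, -0.45157829, -0.13482383]), 'wrist_torque': array([ 0.02708881,  0.00492881, -0.00821939]), 'finger_force': 0.0, 'width': 1.0015240776997743}
```

View pics/scene0.png

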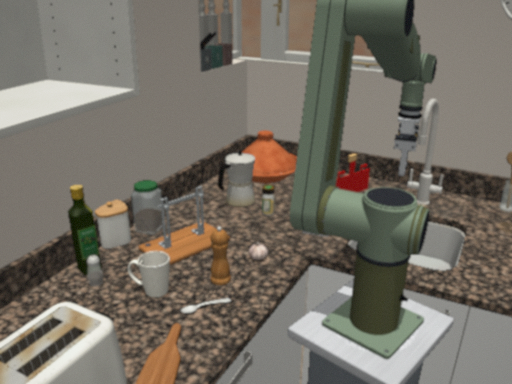

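View pics/top0.png

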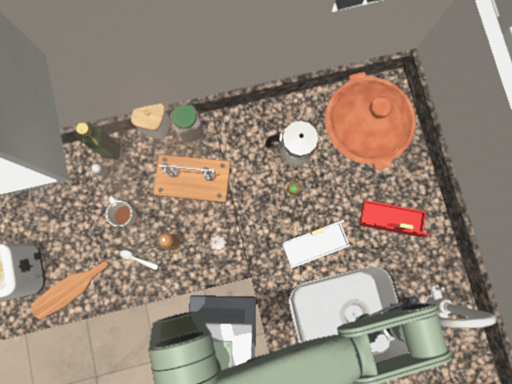

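The scene view shows the mill at (220,255), the rack at (185,235), the garlic at (258,252) and the jar at (268,198). In the top view, the rack is at (192,178), the mill at (168,241), the garlic at (218,243) and the jar at (294,188).

There are two shelf-shaped things in the top view: a red one at (393,218) and a bare silver-grey one at (316,243). The grey one fits "metal". I'll check it in a crop and measure.

```bash
python3 - <<'E'
from h import *
s=load('top0');W=cloud(s);im=s['pixels']
c=im[170:290,270:440,::-1];r=im[140:260,130:260,::-1]
cv2.imwrite('pics/c1.png',np.hstack([cv2.resize(c,None,fx=2.6,fy=2.6,interpolation=3),cv2.resize(r,None,fx=2.6,fy=2.6,interpolation=3)]))
for n,(u,v) in dict(mill=(168,241),garlic=(218,243),jar=(294,188),moka=(300,135),mug=(119,213),floor=(316,245),grip=(318,232),red=(393,218),rackfoot=(190,190)).items():
    print(n,np.round(np.nanmedian(W[v-1:v+2,u-1:u+2].reshape(-1,3),0),3))
# rack foot
hsv=cv2.cvtColor(im,cv2.COLOR_RGB2HSV)
Z=W[...,2]
def rect(m,name):
    p=W[m][:,:2]; p=p[~np.isnan(p).any(1)].astype(np.float32); print(name,len(p),cv2.minAreaRect(p),np.round(cv2.boxPoints(cv2.minAreaRect(p)),3).tolist())
box=np.zeros(Z.shape,bool);box[150:210,145:240]=1
rect(box&(Z>.011)&(Z<.022),'foot')
rect(box&(Z>.15)&(Z<.2),'strips')
m=box&(Z>.12); print(np.round(W[m],3)[::4].tolist())
box[:]=0;box[215:275,275:356]=1
rect(box&(Z>.015)&(Z<.3),'shelf')
for lo,hi in((.06,.1),(.1,.135),(.135,.2)): 
    m=box&(Z>lo)&(Z<hi); print(lo,m.sum(),np.round(W[m],3)[::3].tolist())
E
```

```text
mill [0.422 0.11  0.156]
garlic [ 0.423 -0.038  0.048]
jar [ 0.61  -0.29   0.107]
moka [ 0.764 -0.298  0.204]
mug [0.518 0.305 0.046]
floor [ 0.426 -0.38   0.002]
grip [ 0.461 -0.362  0.17 ]
red [ 0.529 -0.652  0.006]
rackfoot [0.609 0.071 0.016]
foot 2443 ((0.6509183645248413, 0.04383845627307892), (0.31423714756965637, 0.16211773455142975), 82.31507110595703) [[0.550000011920929, -0.10100000351667404], [0.7099999785423279, -0.12300000339746475], [0.7519999742507935, 0.1889999955892563], [0.5920000076293945, 0.20999999344348907]]
strips 180 ((0.6514427065849304, 0.06706591695547104), (0.1673923134803772, 0.030841726809740067), 85.7253646850586) [[0.6299999952316284, -0.014999999664723873], [0.6610000133514404, -0.017999999225139618], [0.6729999780654907, 0.14900000393390656], [0.6420000195503235, 0.15199999511241913]]
[[0.671, 0.138, 0.162], [0.668, 0.139, 0.161], [0.667, 0.124, 0.167], [0.66, 0.136, 0.184], [0.664, 0.128, 0.164], [0.656, 0.139, 0.184], [0.656, 0.126, 0.188], [0.662, 0.118, 0.163], [0.662, 0.105, 0.165], [0.662, 0.093, 0.164], [0.658, 0.137, 0.164], [0.655, 0.121, 0
[... 1564 characters left out ...]
114], [0.492, -0.425, 0.115], [0.489, -0.412, 0.114], [0.485, -0.4, 0.113], [0.485, -0.409, 0.117], [0.462, -0.345, 0.1], [0.447, -0.308, 0.115], [0.443, -0.297, 0.119], [0.44, -0.285, 0.116], [0.44, -0.295, 0.113], [0.436, -0.281, 0.117], [0.433, -0.276, 0.109]]
0.135 53 [[0.474, -0.37, 0.172], [0.47, -0.362, 0.168], [0.471, -0.371, 0.167], [0.467, -0.355, 0.172], [0.467, -0.364, 0.171], [0.467, -0.374, 0.172], [0.464, -0.349, 0.169], [0.464, -0.358, 0.172], [0.464, -0.368, 0.167], [0.465, -0.377, 0.169], [0.46, -0.345, 0.176], [0.461, -0.355, 0.168], [0.461, -0.364, 0.17], [0.458, -0.341, 0.159], [0.458, -0.349, 0.168], [0.458, -0.358, 0.17], [0.454, -0.343, 0.168], [0.454, -0.352, 0.168]]
```

View pics/c1.png

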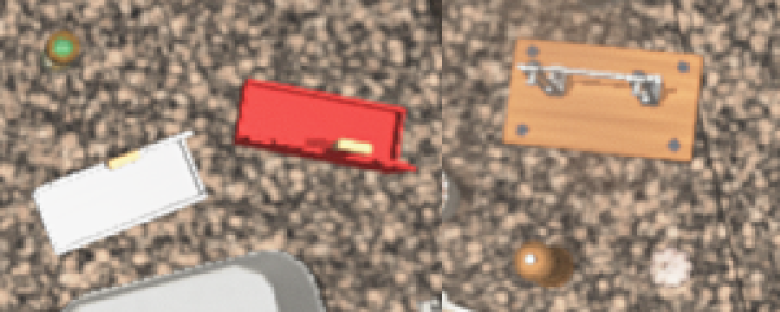

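The crop confirms it: the silver-grey shelf with the wooden grip at top-view (318,232) is the metal one, and the red one is the look-alike. Next I'll measure the rack foot by colour and plane, and fit the shelf's yaw.

```bash
cat >> h.py <<'E'
def onplane(s,uv,z):
    h=s['pixels'].shape[0]; f=h/2/np.tan(np.radians(s['vertical_fov'])/2)
    K=np.array([[f,0,s['cx']],[0,f,s['cy']],[0,0,1]]);R=np.array(s['R']);c=-R.T@np.array(s['t'])
    p=cv2.undistortPoints(np.array(uv,float).reshape(-1,1,2),K,np.array(s['distortion'],float)).reshape(-1,2)
    d=np.c_[p,np.ones(len(p))]@R
    return (c+d*((z-c[2])/d[:,2])[:,None])[:,:2]
def blob(s,m,z,n=0):
    k=max(cv2.findContours(m.astype(np.uint8),cv2.RETR_EXTERNAL,cv2.CHAIN_APPROX_NONE)[0],key=cv2.contourArea)
    r=cv2.minAreaRect(onplane(s,k.reshape(-1,2),z).astype(np.float32)); return r
from scipy.spatial.transform import Rotation as Ro
def down(yaw):  # tool down, tool y axis at world angle yaw
    return (Ro.from_euler('z',yaw)*Ro.from_quat([1,0,0,0])).as_quat()
E
python3 - <<'E'
from h import *
s=load('top0');W=cloud(s);im=s['pixels'];Z=W[...,2]
hsv=cv2.cvtColor(im,cv2.COLOR_RGB2HSV);H,S,V=cv2.split(hsv)
print('foot hsv',hsv[195,180],'grip',hsv[232,318],'table',hsv[215,190])
b=np.zeros(Z.shape,bool);b[148:212,145:240]=1
m=b&(H<16)&(S>110)&(V>90); m=cv2.morphologyEx(m.astype(np.uint8),cv2.MORPH_CLOSE,np.ones((7,7)));m=cv2.morphologyEx(m,cv2.MORPH_OPEN,np.ones((9,9)))
print('foot',blob(s,m,.016))
for lo,hi in((145,193),(193,240)):
    bb=np.zeros(Z.shape,bool);bb[150:200,lo:hi]=1
    q=W[bb&(Z>.176)&(Z<.2)];print('striptop',len(q),q.mean(0).round(4))
b[:]=0;b[215:275,275:356]=1
q=W[b&(Z>.15)&(Z<.19)];print('grip depth',np.median(q,0),cv2.minAreaRect(q[:,:2].astype(np.float32)))
q=W[b&(Z>.08)&(Z<.13)];vx,vy,x0,y0=cv2.fitLine(q[:,:2].astype(np.float32),cv2.DIST_HUBER,0,.01,.01).ravel();print('plate',vx,vy,x0,y0,np.degrees(np.arctan2(-vx,vy)), len(q))
t=(q[:,:2]-[x0,y0])@[vx,vy]; print(t.min(),t.max())
c=np.array([x0,y0])+[vx*(t.min()+t.max())/2,vy*(t.min()+t.max())/2];print(c)
for y in(0,1.57): 
  for p in ([.465,-.36,.25],[.6,.0,.3]):
    print(env.solve_ik(p,down(y+.39)))
E
```

```text
foot hsv [ 14 122 223] grip [ 26  49 245] table [ 14  61 193]
foot ((0.653901994228363, 0.06628943234682083), (0.25820618867874146, 0.14897465705871582), 85.59224700927734)
striptop 18 [0.6567 0.1311 0.185 ]
striptop 15 [0.6467 0.0032 0.1859]
grip depth [ 0.46373956 -0.3580377   0.16868271] ((0.46374595165252686, -0.36030519008636475), (0.01179414987564087, 0.040656521916389465), 20.017162322998047)
plate 0.3750866 -0.9269898 0.4651276 -0.3541374 -157.97032 79
-0.10094250002627071 0.11182781297955026
[ 0.46716905 -0.35918268]
[-8.05917559e-01  2.14233947e-01  1.47497839e+00 -4.44089210e-16
  1.45238032e+00  3.74878768e-01]
[-1.44165530e-01  2.12277442e-01  1.37566490e+00 -4.44089210e-16
  1.55365031e+00  1.03663080e+00]
[-8.05917559e-01  2.14233947e-01  1.47497839e+00 -4.44089210e-16
  1.45238032e+00 -1.19512123e+00]
[-1.44165530e-01  2.12277442e-01  1.37566490e+00 -4.44089210e-16
  1.55365031e+00 -5.33369203e-01]
```

```bash
python3 - <<'E'
from h import *
y=np.radians(22)
env.goto([.4637,-.3603,.30],down(y))
s=shot('wrist','w1');W=cloud(s);Z=W[...,2]
m=(Z>.155)&(Z<.19)&(np.hypot(W[...,0]-.464,W[...,1]+.36)<.04)
q=W[m];print(m.sum(),'top',np.median(q,0),cv2.minAreaRect(q[:,:2].astype(np.float32)))
m=cv2.morphologyEx(m.astype(np.uint8),cv2.MORPH_OPEN,np.ones((3,3)));print(blob(s,m,.170))
for lo,hi in ((.085,.095),(.105,.125)):
  q=W[(Z>lo)&(Z<hi)&(np.hypot(W[...,0]-.464,W[...,1]+.36)<.13)]
  if len(q)>10:
    vx,vy,x0,y0=cv2.fitLine(q[:,:2].astype(np.float32),cv2.DIST_HUBER,0,.01,.01).ravel();print(len(q),np.degrees(np.arctan2(-vx,vy)),x0,y0)
st=env.get_state();print(st['t'],st['position'])
E
```

```text
550 top [ 0.46562022 -0.35897817  0.16944759] ((0.46443310379981995, -0.3596881330013275), (0.012295611202716827, 0.04013463482260704), 21.64546775817871)
((0.4662635326385498, -0.35842224955558777), (0.014698853716254234, 0.03869941458106041), 21.923870086669922)
610 -157.86438 0.45993054 -0.33578324
411 -157.96579 0.4597678 -0.33507568
1.3167 [ 0.46262255 -0.36114068  0.29926433]
```

View pics/w1.png

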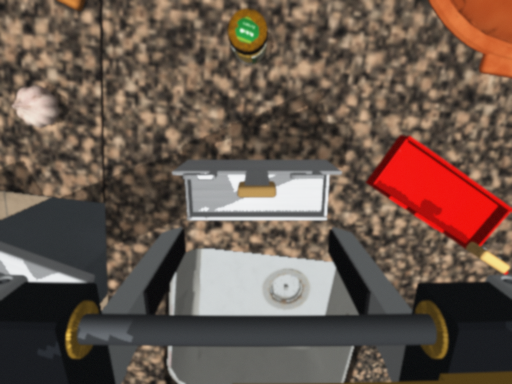

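The wrist view shows the metal shelf with its grip at (257,190). The fingers, at left (170,260) and right (345,260), would close along its length, so my tool yaw is off by 90°. I'll correct that and grasp.

```bash
sed -i "s/Ro.from_euler('z',yaw)/Ro.from_euler('z',yaw+np.pi\/2)/" h.py; python3 - <<'E'
from h import *
def P(l):
    st=env.get_state();print(l,round(st['t'],2),st['position'].round(4),st['ft_force'].round(2),st['wrist_torque'].round(3),round(st['width'],3),st['finger_force'].round(1) if hasattr(st['finger_force'],'round') else st['finger_force'])
y=np.radians(22)
env.goto([.4648,-.3595,.24],down(y));P('above')
env.movel([.4648,-.3595,.153],v=.1);P('down')
env.set_gripper(0.0);P('grip')
env.movel([.4648,-.3595,.17],v=.05);env.hold(.2);P('lift')
env.movel([.4648,-.3595,.32],v=.15);env.hold(.3);P('lift2')
E
```

```text
above 2.72 [ 0.4645 -0.36    0.2401] [ 0.34 -0.12  0.38] [ 0.003 -0.166  0.006] 1.002 0.0
down 3.73 [ 0.4653 -0.36    0.1538] [ 0.83 -0.05 -0.08] [ 0.012 -0.106  0.016] 1.0 0.0
grip 4.96 [ 0.4645 -0.3596  0.153 ] [-1.54 -0.93 -0.18] [-0.129  0.186 -0.033] 0.124 29.985928237438202
lift 5.65 [ 0.4646 -0.3593  0.1696] [-0.19 -0.36 -4.51] [ 0.024 -0.114  0.025] 0.126 29.990317225456238
lift2 7.1 [ 0.4646 -0.3593  0.3192] [ 0.71 -0.23 -4.14] [-0.004 -0.184 -0.023] 0.124 29.990273416042328
```

```bash
cat >> h.py <<'E'
O=np.array([.6488,.067]);YAW=np.radians(-4.45)
def rk(x,y,z):  # rack->world TCP for shelf origin at (x,y,z) in rack frame
    c,s=np.cos(YAW),np.sin(YAW);x=x-.0035
    return [O[0]+c*x-s*y,O[1]+s*x+c*y,z+.153]
def P(l):
    st=env.get_state();p=st['position'];c,s=np.cos(YAW),np.sin(YAW);d=p[:2]-O
    f=st['ft_force'];t=st['wrist_torque'];RT=lambda v:np.array([c*v[0]+s*v[1],-s*v[0]+c*v[1],v[2]])
    print(l,round(st['t'],2),'shelf mm',np.round([1e3*(c*d[0]+s*d[1])+3.5,1e3*(-s*d[0]+c*d[1]),1e3*(p[2]-.153)],1),'F',RT(f).round(2),'T',RT(t).round(3),round(st['width'],3))
E
python3 - <<'E'
from h import *
env.goto(rk(-.06,-.038,.16),down(YAW));P('pre')
env.movel(rk(-.06,-.038,.050),v=.15);env.hold(.3);P('low')
s=shot('top','t2');shot('scene','s2')
W=cloud(s);Z=W[...,2]
c,sn=np.cos(YAW),np.sin(YAW);D=W[...,:2]-O;X=c*D[...,0]+sn*D[...,1];Y=-sn*D[...,0]+c*D[...,1]
m=(X<-.045)&(X>-.075)&(abs(Y)<.17)&(Z>.125)&(Z<.15)
q=np.c_[X[m],Y[m]].astype(np.float32);print(m.sum(),cv2.fitLine(q,cv2.DIST_HUBER,0,.01,.01).ravel(),q.min(0),q.max(0))
cv2.imwrite('pics/c2.png',np.hstack([cv2.resize(s['pixels'][130:260,120:290,::-1],None,fx=2.3,fy=2.3,interpolation=3),cv2.resize(load('s2')['pixels'][160:290,110:280,::-1],None,fx=2.3,fy=2.3,interpolation=3)]))
E
```

```text
pre 8.62 shelf mm [-59.8 -39.  160. ] F [-0.57 -0.23 -4.19] T [-0.027 -0.196  0.   ] 0.128
low 9.8 shelf mm [-59.5 -38.   51. ] F [ 0.36 -0.26 -3.64] T [-0.003 -0.196 -0.029] 0.127
67 [ 0.00281496 -0.99999607 -0.06112086 -0.04789408] [-0.06265888 -0.14464816] [-0.05647959  0.06704953]
```

View pics/c2.png

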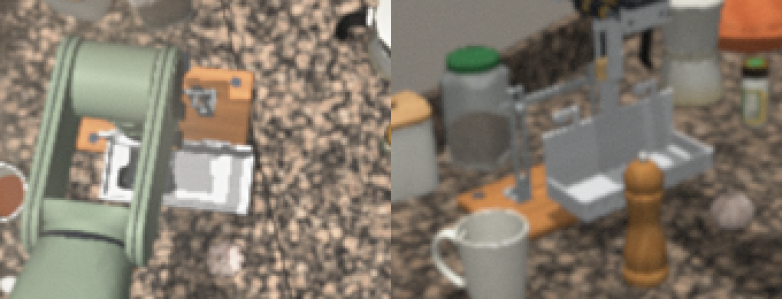

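The view shows the shelf held plumb in front of the rack and parallel to it: the fit gives 0.2°, with its middle at y = -38.8 mm. Next I'll feel for the strips, back off 2 mm, then feel upward for the studs.

```bash
python3 - <<'E'
from h import *
env.movel(rk(-.018,-.038,.050),v=.1);env.hold(.2);P('near')
r=env.movel(rk(.004,-.038,.050),v=.012,threshold=3);P(r);env.hold(.1);P('after')
E
```

```text
near 10.67 shelf mm [-18.6 -37.9  49.9] F [ 0.14 -0.05 -3.16] T [-0.047 -0.152  0.069] 0.127
True 11.96 shelf mm [ -2.6 -38.   48.2] F [-0.65 -0.35 -4.2 ] T [-0.009 -0.151  0.015] 0.125
after 12.06 shelf mm [ -3.7 -38.   46.5] F [-0.53  0.27 -3.79] T [-0.018 -0.172  0.047] 0.125
```

```bash
python3 - <<'E'
from h import *
for i in range(3): env.hold(.1);P('settle')
q=env.get_state()
env.movel(rk(-.0045,-.038,.050),v=.03);env.hold(.2);P('back')
E
```

```text
settle 12.16 shelf mm [ -4.1 -38.   46. ] F [ 0.06 -0.9  -3.74] T [-0.001 -0.199 -0.027] 0.124
settle 12.26 shelf mm [ -4.  -38.   46.1] F [-0.21 -0.17 -4.68] T [-0.057 -0.185  0.099] 0.125
settle 12.36 shelf mm [ -3.9 -38.   46.4] F [ 0.83  0.2  -3.87] T [-0.013 -0.172 -0.011] 0.123
back 12.82 shelf mm [ -4.5 -38.   50. ] F [ 1.14 -0.19 -4.5 ] T [-0.029 -0.12   0.034] 0.124
```

```bash
python3 - <<'E'
from h import *
env.movel(rk(-.0045,-.038,.057),v=.05);env.hold(.15);P('57')
r=env.movel(rk(-.0045,-.038,.084),v=.012,threshold=3);P(r);env.hold(.15);P('after')
E
```

```text
57 13.26 shelf mm [ -4.5 -38.   57. ] F [ 0.28  0.14 -4.25] T [-0.039 -0.202  0.041] 0.127
True 14.28 shelf mm [ -5.3 -38.   64.4] F [ 1.96 -0.48 -2.51] T [-0.052 -0.713  0.058] 0.129
after 14.43 shelf mm [ -5.4 -38.   63.1] F [ 1.79  0.79 -3.32] T [ 0.014 -0.838  0.031] 0.124
```

The force is rearward (+x, about 2 N), so the plate is rubbing the backs of the heads. I'll shift it slightly towards the strips and feel upward again.

```bash
python3 - <<'E'
from h import *
for x in (-.0045,-.0035,-.0025):
    env.movel(rk(x,-.038,.0625),v=.02);env.hold(.2);P(x)
E
```

```text
-0.0045 14.88 shelf mm [ -4.9 -38.   62. ] F [ 0.2   0.75 -3.4 ] T [-0.042 -0.225 -0.009] 0.126
-0.0035 15.33 shelf mm [ -3.5 -38.   62.5] F [ 0.27 -0.29 -4.84] T [-0.042 -0.147 -0.049] 0.126
-0.0025 15.78 shelf mm [ -2.5 -38.   62.5] F [-0.03  0.18 -4.48] T [-0.027 -0.218  0.011] 0.123
```

```bash
python3 - <<'E'
from h import *
r=env.movel(rk(.004,-.038,.0625),v=.01,threshold=3);P(r)
env.movel(rk(-.0025,-.038,.0625),v=.02);env.hold(.15);P('b')
r=env.movel(rk(-.009,-.038,.0625),v=.01,threshold=3);P(r)
env.movel(rk(-.0025,-.038,.0625),v=.02);env.hold(.15);P('b')
E
```

```text
True 16.18 shelf mm [ -1.6 -37.8  60.7] F [-0.09  0.56 -4.18] T [-0.018 -0.178  0.005] 0.126
b 16.63 shelf mm [ -2.7 -38.   62.1] F [ 0.24  0.23 -3.43] T [-0.048 -0.268 -0.045] 0.123
True 17.07 shelf mm [ -5.7 -38.   61.2] F [ 0.07  0.75 -3.36] T [ 0.049 -0.183 -0.007] 0.127
b 17.62 shelf mm [ -2.7 -38.   62.1] F [-0.27 -0.03 -4.77] T [-0.004 -0.243  0.013] 0.125
```

The gap runs from -1.6 mm (strips) to -5.7 mm (heads). That is 4.1 mm, as it should be, so the middle is -3.6 mm.

```bash
python3 - <<'E'
from h import *
env.movel(rk(-.0036,-.038,.0625),v=.02);env.hold(.15)
r=env.movel(rk(-.0036,-.038,.085),v=.012,threshold=4);P(r)
st=env.get_state()
z=st['position'][2]-.153
env.movel(rk(-.0036,-.038,z-.002),v=.02);env.hold(.15);P('b')
r=env.movel(rk(-.0036,-.038,.085),v=.006,threshold=4);P(r);env.hold(.05);P('')
E
```

```text
True 18.7 shelf mm [ -4.4 -38.   64.4] F [ 1.58  0.33 -2.99] T [-0.011 -0.772  0.021] 0.128
b 19.1 shelf mm [ -4.  -38.   61.7] F [-0.12 -0.24 -3.96] T [-0.009 -0.246 -0.036] 0.126
True 20.4 shelf mm [ -4.  -38.   64.5] F [ 1.55 -0.05 -2.91] T [-0.009 -0.727  0.033] 0.123
 20.45 shelf mm [ -4.  -38.   63.9] F [ 2.9  -0.01 -2.96] T [-0.003 -0.883  0.044] 0.126
```

```bash
python3 - <<'E'
from h import *
env.movel(rk(-.0036,-.038,.0633),v=.02);env.hold(.2);P('eased')
r=env.movel(rk(-.0036,-.004,.0633),v=.03,threshold=5);P(r);env.hold(.1);P('')
if not r:
    r=env.movel(rk(-.0036,.005,.0633),v=.01,threshold=3.5);P(('end',r))
E
```

```text
eased 20.9 shelf mm [ -3.8 -38.   62.8] F [ 1.37 -0.39 -5.27] T [-0.093 -0.508 -0.019] 0.124
False 22.18 shelf mm [-3.7 -4.  63.3] F [ 0.43 -1.32 -3.8 ] T [-0.011 -0.3    0.08 ] 0.133
 22.28 shelf mm [-3.7 -4.1 63.3] F [ 0.66 -0.34 -5.08] T [ 0.026 -0.258  0.053] 0.13
('end', True) 23.09 shelf mm [-3.9  3.4 61.8] F [ 2.76 -0.05 -3.56] T [-0.043 -0.723 -0.   ] 0.128
```

```bash
python3 - <<'E'
from h import *
env.movel(rk(-.0036,.0022,.0630),v=.02);env.hold(.1);P('c')
r=env.movel(rk(-.0036,.0020,.0575),v=.015,threshold=5);P(r);env.hold(.1);P('')
if not r:
    r=env.movel(rk(-.0036,.0020,.050),v=.008,threshold=4);P(('down',r));env.hold(.2);P('')
E
```

```text
c 23.51 shelf mm [-3.6  2.3 62.7] F [ 1.59  0.34 -3.97] T [ 0.126 -0.649 -0.032] 0.127
False 24.02 shelf mm [-3.8  1.8 57.1] F [ 0.94 -0.26 -5.36] T [-0.107 -0.503  0.059] 0.123
 24.12 shelf mm [-3.8  1.9 57.1] F [ 0.94  0.12 -5.07] T [-0.055 -0.497  0.002] 0.13
('down', True) 24.51 shelf mm [-3.8  1.9 56.6] F [-0.45 -0.52  5.64] T [ 0.11  -0.115  0.032] 0.121
 24.71 shelf mm [-3.8  1.8 56.5] F [ 0.2  -0.54  6.77] T [ 0.091 -0.096  0.069] 0.126
```

The shelf is seated: it is resting on the studs 6.8 mm below slide height. I'll release, retreat and check.

```bash
python3 - <<'E'
from h import *
env.set_gripper(1.0);env.hold(.2);P('rel')
p=env.get_state()['position'];env.movel([p[0],p[1],.34],v=.2)
env.goto([.422,.108,.32],down(np.pi/2+YAW));P('overmill')
s=shot('top','t3');w=shot('wrist','w3');c=shot('scene','s3')
W=cloud(w);Z=W[...,2]
m=(Z>.10)&(Z<.2)&(np.hypot(W[...,0]-.422,W[...,1]-.108)<.05);q=W[m];print('mill w',m.sum(),cv2.minAreaRect(q[:,:2].astype(np.float32)),q[:,2].max())
q=q[(q[:,2]>.120)&(q[:,2]<.162)]
A=np.c_[2*q[:,:2],np.ones(len(q))] 
k=q[q[:,2]>.163] if 0 else None
T=cloud(s);z=T[...,2];m=(z>.12)&(z<.19)&(np.hypot(T[...,0]-.422,T[...,1]-.108)<.05)
print('mill t',m.sum(),np.nanmean(T[m],0) if m.any() else None)
cv2.imwrite('pics/c3.png',np.hstack([cv2.resize(c['pixels'][160:290,110:280,::-1],None,fx=2.3,fy=2.3,interpolation=3),cv2.resize(w['pixels'][:,:,::-1],(398,299))]))
E
```

```text
rel 26.22 shelf mm [-4.9  1.7 53.9] F [ 0.7  -0.11  0.06] T [-0.053 -0.075 -0.018] 1.004
overmill 28.38 shelf mm [-225.6   23.2  166.6] F [0.47 0.65 0.64] T [ 0.078 -0.109 -0.022] 0.999
mill w 1449 ((0.4256528913974762, 0.12393184751272202), (0.04830963909626007, 0.049106914550065994), 22.110309600830078) 0.17159818012535724
mill t 0 None
```

View pics/c3.png

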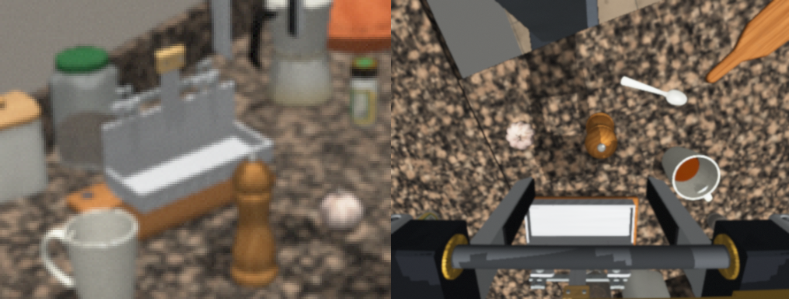

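The left view shows the shelf hanging level and empty; the right view shows the mill at about (600,138), the garlic at (520,135) and the mug at (692,178). I'll double-check the mill's centre and the hung shelf's y numerically.

```bash
python3 - <<'E'
from h import *
for f in('top0','w3'):
    T=cloud(load(f));z=T[...,2];n=np.hypot(T[...,0]-.423,T[...,1]-.117)<.045
    for lo,hi in((.135,.18),(.160,.18)):
        m=n&(z>lo)&(z<hi);q=T[m]
        if len(q)>3: print(f,lo,len(q),q.mean(0).round(4),cv2.minEnclosingCircle(q[:,:2].astype(np.float32)))
for f in('t3','w3'):
    W=cloud(load(f));Z=W[...,2];c,sn=np.cos(YAW),np.sin(YAW);D=W[...,:2]-O;X=c*D[...,0]+sn*D[...,1];Y=-sn*D[...,0]+c*D[...,1]
    m=(abs(X)<.03)&(abs(Y)<.05)&(Z>.19)&(Z<.24)
    if m.sum()>4: q=np.c_[X,Y][0:0];q=np.c_[X[m],Y[m],Z[m]];print(f,'grip',len(q),np.median(q,0).round(4),q.min(0).round(4),q.max(0).round(4))
    m=(X<-.01)&(X>-.11)&(abs(Y)<.14)&(Z>.058)&(Z<.1)
    if m.sum()>10: q=np.c_[X[m],Y[m]];print(f,'tray',len(q),np.percentile(q,[1,50,99],axis=0).round(4).tolist())
E
```

```text
top0 0.135 192 [0.4256 0.1199 0.1526] ((0.4267575442790985, 0.12190579622983932), 0.025112252682447433)
top0 0.16 28 [0.4255 0.1204 0.1653] ((0.4265506863594055, 0.12294258922338486), 0.01471616793423891)
w3 0.135 1369 [0.4222 0.124  0.1533] ((0.42609694600105286, 0.1241825520992279), 0.024870838969945908)
w3 0.16 98 [0.4253 0.1235 0.1686] ((0.42419135570526123, 0.12509100139141083), 0.007984931580722332)
t3 grip 68 [-0.0137 -0.0011  0.2251] [-0.0186 -0.0195  0.2013] [-0.0051  0.019   0.2299]
t3 tray 998 [[-0.09, -0.1067], [-0.0474, 0.0044], [-0.0111, 0.1067]]
w3 grip 639 [-0.0164  0.0018  0.212 ] [-0.0195 -0.0182  0.19  ] [-0.0076  0.022   0.2256]
w3 tray 5817 [[-0.0895, -0.1033], [-0.0487, 0.0036], [-0.0108, 0.1084]]
```

```bash
python3 - <<'E'
from h import *
env.movel([.4258,.1235,.20],v=.2)
env.movel([.4258,.1235,.138],v=.08);P('at')
env.set_gripper(0.0);P('grip');p=env.get_state()['position']
env.movel([p[0],p[1],.16],v=.06);env.hold(.1);P('lift')
env.movel([p[0],p[1],.27],v=.15)
t=rk(-.0465,0,0)
env.movel([t[0],t[1],.27],v=.12);env.hold(.3);P('over')
r=env.movel([t[0],t[1],.215],v=.08,threshold=6);print(r);env.hold(.1)
r=env.movel([t[0],t[1],.185],v=.012,threshold=3);P(r)
shot('scene','s4')
E
python3 -c "
from h import *
s=load('s4');cv2.imwrite('pics/c4.png',cv2.resize(s['pixels'][130:290,110:280,::-1],None,fx=3,fy=3,interpolation=3))"
```

```text
at 30.21 shelf mm [-222.7   39.1  -14.5] F [-1.11  0.36  0.62] T [ 0.014 -0.123  0.02 ] 0.999
grip 31.0 shelf mm [-223.2   39.1  -15. ] F [-0.34  0.35 -0.14] T [ 0.145 -0.157 -0.01 ] 0.506
lift 31.62 shelf mm [-223.5   39.1    6.8] F [-0.24  1.16 -1.57] T [ 0.096 -0.132 -0.047] 0.505
over 34.46 shelf mm [-4.670e+01  1.000e-01  1.172e+02] F [-1.16  0.35 -2.84] T [ 0.125 -0.136  0.024] 0.504
False
True 36.86 shelf mm [-46.8   0.   44.4] F [-1.17  0.36  4.65] T [ 0.035  0.027 -0.014] 0.503
```

View pics/c4.png

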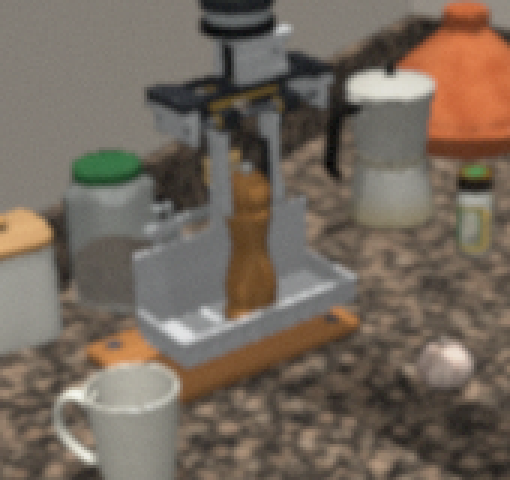

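The mill stands upright on the tray floor: TCP height 197 mm against 198.5 mm expected. I'll release, retreat and check.

```bash
python3 - <<'E'
from h import *
env.set_gripper(1.0);env.hold(.2);P('rel')
p=env.get_state()['position'];env.movel([p[0],p[1],.36],v=.12)
env.movel([p[0]-.1,p[1]-.1,.38],v=.2);env.hold(.3);P('away')
a=shot('scene','s5')
cv2.imwrite('pics/c5.png',cv2.resize(a['pixels'][130:290,110:280,::-1],None,fx=3,fy=3,interpolation=3))
E
```

```text
rel 37.97 shelf mm [-47.9  -0.1  42.6] F [ 0.22 -0.48 -0.37] T [ 0.029 -0.139 -0.015] 0.998
away 40.65 shelf mm [-139.5 -107.   226.6] F [ 0.79 -0.26  0.14] T [ 0.061 -0.149  0.041] 1.002
```

View pics/c5.png

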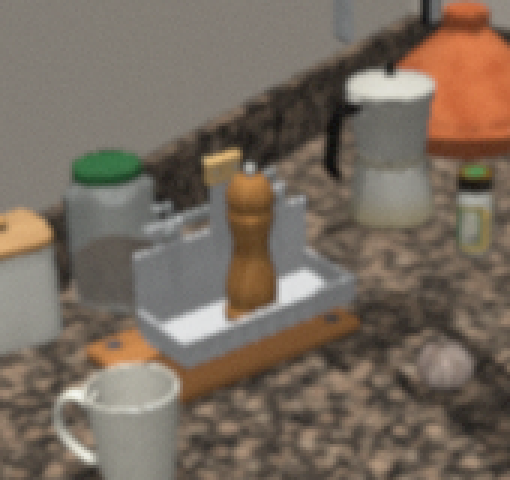

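The shelf hangs level with the mill upright in it, the gripper is clear, and the bystanders are where they were.

```bash
python3 -c "
from bench import env
print(env.hand_in())"
```

```text
the job is handed in; nothing more can be done
None
```

The job is handed in at about 41 s of the 64 s, with no verdict returned: the metal shelf hangs level on both studs, the pepper mill stands upright in it, everything is released, and the bystanders look undisturbed in the last picture.

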